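# Cactus pup held over its rooting tube with tongs

## Task

Stand the loose white rooting tube upright and fully down in the empty hole of the wooden stand. Then grip the tongs, close them on the prickly cactus pup on the cork coaster and hold it lifted centrally over the mouth of that tube, clear of it, with only the tongs touching the pup; the program finishes while still holding it there. Never touch the pup with the robot itself, do not topple the tube, and leave the other things on the desk where they are.

Things in the scene. Friction and masses are not known exactly. Their poses are not given: they have to be found in the camera images.
- tube: loose hollow white ceramic tube, open at the top, 26 mm outer diameter, 110 mm tall, about 70 g, standing upright on the desk. Origin at the centre of its underside, z up along its axis
- tube_mouth (a point): centre of the loose tube's mouth, 110 mm above its underside
- stand: fixed wooden block, 90 mm (its x) by 170 mm (its y) by 45 mm high, with two round holes in a row along its y, at y = -40 mm and y = +40 mm. The hole at +40 mm is taken by a fixed shorter tube carrying another pup (top 111 mm above the desk); the one at -40 mm is empty. Origin at the centre of its underside, z up
- stand_bore (a point): centre of the mouth of the empty hole, on the block's top 45 mm above the desk; the hole is 30 mm wide and 35 mm deep with a chamfered edge
- tongs: loose sprung steel tongs, 227 mm long, 0.11 kg, lying on their side: a U-shaped bow behind, two arms forward that open and close level with the desk. Origin at desk level on the centre line, under the middle of the grey plastic grip sleeves, near the balance point; x forward to the jaws, y from the right arm to the left, z up. They spring open when let go
- tongs_grip (a point): midway between the two sleeves, 14 mm above the tongs' origin. Sleeves: x = -27 to 27 mm, z = 0 to 28 mm, 57 mm over their outsides when open. Squeeze them along y: 4 N begins to close, 6.5 N closes the jaws to 30 mm; about half of any further squeeze reaches the item. At 52 mm over the sleeves the tongs can be carried, jaws about 50 mm apart; on a 30 mm item it is about 41 mm
- tongs_jaws (a point): point midway between the jaws, 90 mm ahead of the tongs' origin and 14 mm above their underside. The jaws are flat plates 30 mm long (x = 75 to 105 mm) and 26 mm high, 60 mm apart inside when open, 4 mm thick
- jaw_left: left jaw plate at the end of the tongs' left arm, 30 x 4 x 26 mm; origin at its centre, x along the plate towards its tip, z up. Its inner face is 2 mm from the origin
- jaw_right: right jaw plate at the end of the tongs' right arm, 30 x 4 x 26 mm; origin at its centre, x along the plate towards its tip, z up. Its inner face is 2 mm from the origin
- coaster: fixed round cork coaster, 90 mm across, 6 mm thick, origin at the centre of its underside; the pup stands on it
- pup: loose small barrel-shaped prickly cactus pup, 30 mm across, 32 mm high, about 25 g, standing on the coaster. Origin at the centre of its underside, z up
- pup_mid (a point): middle of the pup, 16 mm above its underside
- pebble_a: bystander, loose: larger smooth grey stone, 36 mm across, 22 mm high; origin at the centre of its underside
- pebble_b: bystander, loose: smaller smooth reddish stone, 28 mm across, 18 mm high; origin at the centre of its underside
- tape: bystander, loose: roll of paper tape lying flat, 76 mm across, 24 mm high; origin at the centre of its underside
- eraser: bystander, loose: white eraser, 50 x 22 x 13 mm; origin at the centre of its underside

How it is judged:
By the outcome, as a careful person would: the job done as asked, in the order asked, and still so for the second after the job is handed in, while the arm keeps its last pose, push and grip.
It also fails if it takes over 72 s, if anything falls off the work surface, if the arm or the gripper's body presses on something with over 40 N, if the wrist force passes 120 N, or if a joint passes its speed limit or range.

## Robot

A 6-joint arm with a two-finger parallel gripper is mounted at the origin on the work surface. World frame = base frame: x ahead of the robot, y to its left, z up, the work surface at z = 0. Lengths are in mm, angles in rad, forces in N, time in s.
With the tool pointing down it reaches from about 400 to 925 mm from the base axis. Payload 12.5 kg.
Tool frame: the origin (TCP) lies midway between the tips of the shut fingers; the grasp point (between the pads) lies 19 mm behind it (env.grip_depth is the distance from the TCP to the grasp point, in mm); z points along the fingers, y is the line along which they close (so a half turn about z gives the same grasp; the last joint's range is limited). The gripper opens to 95 mm and grips with 3 to 60 N. Pads are 20 mm wide; open, the fingers measure 119 mm over their backs; the gripper's body (75 mm by 180 mm) begins 59 mm behind the grasp point.
Start: joints at [1.2, 0.491, 1.559, -0, 1.092, -0.106], TCP at [163.556, 603.241, 179.961] pointing down, gripper open.
Joint ranges: [-3.1, 3.1], [-0.84, 2.19], [0.05, 2.79], [-1.13, 4.28], [0.06, 2.93], [-2.69, 2.69]. Speed limits (rad/s): [2.22, 2.22, 2.79, 3.14, 3.14, 3.14].

## Interface

Orientations are given as [roll, pitch, yaw] about the fixed x, y, z axes, in that order (R = Rz(yaw) Ry(pitch) Rx(roll)).
In Python, from cell import monitor, viewer, order, env gives the robot as it stands.
- The arm moves only by the tool move_arm, never from a script. Its argument "moves" is one flat list of numbers, 4 for each row, row after row: the shift along the tool's x, y, z normalised to -1 to 1, where 1 is 0.15 m, then the turn about the tool's z normalised to -1 to 1, where 1 is pi/2 rad. A call has 1 to 10 rows; each row shifts and turns the commanded pose from where the row before left it, along the tool's axes as they then stand; what a row does not reach is not made up. A row lasts 1/8 s, in which the tool goes at most 62.5 mm and 10.7 degrees, less where a joint would pass 70% of its speed; a pose out of reach is approached as far as the arm can. A call with a number of a shift or a turn outside -1 to 1 is refused whole. A call with a gripper value outside its range is refused whole. "claw" is the finger opening in mm, from 0 to 95.1, set as the call begins (left out, the last holds). The fingers move at their own pace and stop on an object; the grip force is fixed at half the most. Time passes only in rows, so rows that do not move let the fingers close. It gives the time, the measured TCP pose, the force, the opening and the grip force at its end, in the units of the state.
- monitor.state(): the state, without advancing time (a new reading comes with each control period).
- viewer.read_camera(name): name is "side" or "top" or "wrist"; returns the picture (400x640x3 uint8, red, green, blue); there is no depth.
- viewer.camera_info(name): a dict with "K" (3x3 intrinsics, pixels), "dist_coeffs" ([k1, k2, p1, p2, k3] as OpenCV has them; the pictures are not rectified), "camera_from_world" (4x4, takes a point from world to camera coordinates). Camera axes: x right, y down, z forward; pixel columns grow to the right and rows downward; lengths in mm; the calibration is good to about 2 mm. A picture is of the moment at which its call begins: read the wrist's pose just before it. camera_info takes no time and is no camera call; for the wrist camera it gives the pose at the moment of the call.
- order.job_done(): hands the job in; it is judged then, once.
The state is a dict: "t": time; "joints": joint angles; "qvel": joint speeds; "tau": joint torques, N m; "eef_pos": TCP position; "tcp_rot": TCP orientation; "ft_force": force on the tool from outside, world axes, zero at the start; "moment": the same for the moment, N m; "opening": opening from 0.0 (shut) to 1.0 (fully open); "grip_force": force on a finger pad.
Only numpy, scipy, OpenCV 4.12 (cv2) and the standard library are available. Lean on these libraries where they do the work, as an engineer would, in place of code of your own. Each camera call takes 0.05 s, during which the arm holds its last target. There are 200 camera calls.

## Working session

There is one attempt and no reset: what is moved stays moved. The work goes in short steps, Python scripts to look and compute and a tool call to move; the robot and the scene stay as the last step left them, time stands still between calls to the robot, and variables do not carry over. Pictures are saved under pics/ and viewed, at most 10 in all, crops included, and the job is handed in when it is done.

Besides the shell and the picture viewer there is one more tool, called after ">>>" as name(argument=value, ...) on one line, values as JSON. move_arm: Moves the arm, as the interface text tells. Scaled input: -1 to 1 covers 0.15 m each way for a shift and pi/2 rad each way for a turn. Its arguments: {"type":"object","properties":{"moves":{"type":"array"},"claw":{"type":"number"}},"required":["moves"]}

```bash
ls; mkdir -p pics; python3 - <<'E'
from cell import monitor, viewer, order, env
import cv2, numpy as np
print(monitor.state())
for n in ["side","top","wrist"]:
    i=viewer.camera_info(n); print(n,i)
    cv2.imwrite(f"pics/{n}0.png",viewer.read_camera(n)[:,:,::-1])
E
```

```text
pics
{'t': 0.0, 'joints': array([ 1.20037216e+00,  4.91519771e-01,  1.55945541e+00, -1.48099313e-05,
        1.09170783e+00, -1.05617324e-01]), 'qvel': array([ 0.00157152,  0.00018167,  0.00056706,  0.00037499,  0.00040093,
       -0.0017377 ]), 'tau': array([-4.97531131e-03, -6.12636065e+01, -2.58178174e+01,  6.90235547e-02,
        4.81864577e-02, -8.11289442e-05]), 'eef_pos': array([163.46442029, 602.94663464, 179.38444142]), 'tcp_rot': array([-3.14050699e+00, -1.01884038e-04,  2.87679259e+00]), 'ft_force': array([-0.51613609, -0.27240036,  0.07579049]), 'moment': array([ 0.00613732, -0.03982053,  0.00680931]), 'grip_force': 0.0, 'opening': 0.9989064764649994}
side {'K': array([[380.8752646 ,   0.        , 317.77171169],
       [  0.        , 380.8752646 , 197.38736939],
       [  0.        ,   0.        ,   1.        ]]), 'dist_coeffs': array([0.00487177, 0.        , 0.        , 0.        , 0.        ]), 'camera_from_world': array([[ 6.94063260e-01, -7.19914016e-01, -2.06285875e-05,
        -4.04246165e+02],
       [-4.43551029e-01, -4.27601377e-01, -7.87667155e-01,
         3.26
[... 715 characters left out ...]
       [ 0.00000000e+00,  0.00000000e+00,  0.00000000e+00,
         1.00000000e+00]])}
wrist {'K': array([[339.62169971,   0.        , 317.57894396],
       [  0.        , 339.62169971, 195.70237607],
       [  0.        ,   0.        ,   1.        ]]), 'dist_coeffs': array([0.00406516, 0.        , 0.        , 0.        , 0.        ]), 'camera_from_world': array([[ 2.61868730e-01,  9.65101315e-01, -2.05431721e-03,
        -6.24554767e+02],
       [ 9.31477776e-01, -2.52187257e-01,  2.62203623e-01,
        -2.94205062e+01],
       [ 2.52534989e-01, -7.05764807e-02, -9.65010383e-01,
         3.91991232e+02],
       [ 0.00000000e+00,  0.00000000e+00,  0.00000000e+00,
         1.00000000e+00]])}
```

View pics/top0.png

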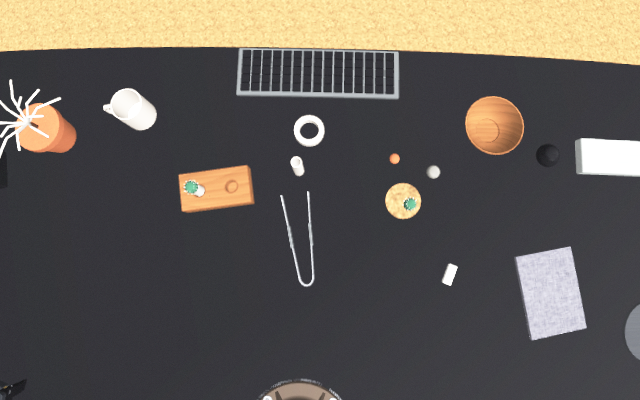

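View pics/side0.png

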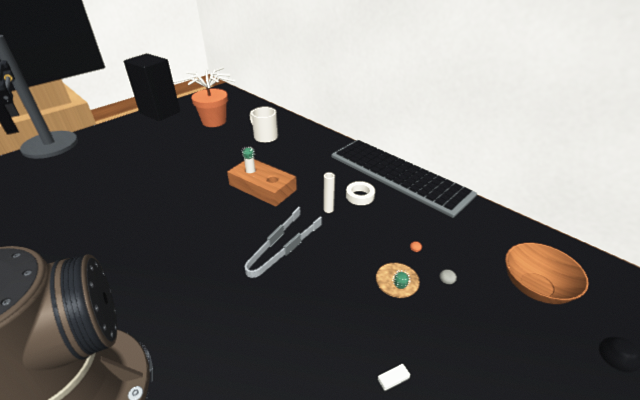

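The top view shows the tube mouth at about (296,160), the stand hole at (232,186), the tongs with their bow at (306,283) and jaws at (282/308,195), the pup at (410,203) and the tape at (309,130). In the side view the tube is at (329,193) and the sleeves are at (277,232) and (294,242).

```bash
cat > h.py <<'E'
from cell import monitor, viewer, order, env
import cv2, numpy as np
np.set_printoptions(precision=1,suppress=True)
def ray(n,uv,z,info=None):
    i=info or viewer.camera_info(n); T=i["camera_from_world"]; R=T[:3,:3]; c=-R.T@T[:3,3]
    p=cv2.undistortPoints(np.array(uv,float).reshape(-1,1,2),i["K"],i["dist_coeffs"]).reshape(-1,2)
    d=np.c_[p,np.ones(len(p))]@R
    return c+d*((z-c[2])/d[:,2])[:,None]
def proj(n,P,info=None):
    i=info or viewer.camera_info(n); T=i["camera_from_world"]
    return cv2.projectPoints(np.array(P,float).reshape(-1,1,3),cv2.Rodrigues(T[:3,:3])[0],T[:3,3],i["K"],i["dist_coeffs"])[0].reshape(-1,2)
def st():
    s=monitor.state(); print("t %.2f"%s["t"],s["eef_pos"],"rot",np.round(s["tcp_rot"],4),"F",s["ft_force"],"op %.1f"%(s["opening"]*95.1),"grip %.1f"%s["grip_force"]); return s
def blobs(m,amin=15):
    n,l,s,c=cv2.connectedComponentsWithStats(m.astype(np.uint8)); return [(k,s[k],c[k]) for k in range(1,n) if s[k][4]>=amin],l
E
python3 - <<'E'
from h import *
for n in ["top","side"]:
    im=cv2.imread(f"pics/{n}0.png"); hsv=cv2.cvtColor(im,cv2.COLOR_BGR2HSV); H,S,V=[hsv[:,:,k].astype(int) for k in range(3)]
    for nm,m in [("white",(S<60)&(V>110)),("green",(H>50)&(H<100)&(S>80)&(V>40)),("orange",(H<22)&(S>70)&(V>90))]:
        b,l=blobs(m)
        for k,s,c in b:
            if 40<s[0]+s[2]<480 and s[4]<6000 and s[1]>100: print(n,nm,s,c,[ray(n,c,z)[0][:2] for z in (0,14,28)])
im=cv2.imread("pics/top0.png")[115:305,170:430]
im=cv2.resize(im,None,fx=3,fy=3,interpolation=cv2.INTER_CUBIC); cv2.imwrite("pics/crop1.png",im)
E
```

```text
top white [293 114  32  33 580] [308.9 130.1] [array([747.8,  -2.9]), array([743.7,  -3.6]), array([739.6,  -4.2])]
top white [290 156  15  21 216] [297.1 165.4] [array([655.3,  24. ]), array([652.5,  23. ]), array([649.6,  22. ])]
top white [427 165  14  14 142] [433.3 171.5] [array([ 649.3, -322.1]), array([ 646.5, -318.3]), array([ 643.8, -314.4])]
top white [184 180  21  17 119] [196.3 189.1] [array([588. , 278.5]), array([586.1, 274. ]), array([584.2, 269.4])]
top white [280 191  35  96 567] [300.5 240.4] [array([466.1,   9.2]), array([465.9,   8.4]), array([465.7,   7.6])]
top white [403 197   8   5  19] [406.4 199. ] [array([ 577.1, -253.8]), array([ 575.3, -250.9]), array([ 573.6, -248. ])]
top white [404 205  13   6  21] [410.2 208.1] [array([ 554.4, -263.6]), array([ 552.9, -260.6]), array([ 551.5, -257.6])]
top white [442 263  16  23 225] [449.2 274. ] [array([ 392.6, -362.9]), array([ 393.4, -358.5]), array([ 394.2, -354.1])]
top white [301 379  15   4  27] [307.4 380.3] [array([125.4, -18.4]), array([129.9, -18.8]), array([134.5, -19.2])]
top white [275 381  13   6  22] 
[... 2357 characters left out ...]
 185] [134.8 392.7] [array([ 80. , -67.9]), array([ 79.9, -77.2]), array([ 79.8, -86.4])]
side green [243 148  10  10  72] [247.5 152.5] [array([673.5, 400.1]), array([660.4, 380.6]), array([647.3, 361.1])]
side green [395 272  13  16 150] [401.1 279.6] [array([ 580.5, -248.2]), array([ 569.4, -253.5]), array([ 558.3, -258.8])]
side orange [ 227  159   70   47 1953] [262.9 181.9] [array([604.8, 239.9]), array([593.1, 223.9]), array([581.5, 207.9])]
side orange [410 241  12  11 106] [415.7 246.1] [array([ 687.7, -215.9]), array([ 674.3, -221.9]), array([ 660.8, -227.9])]
side orange [376 263  44  35 969] [396.4 279.8] [array([ 573.1, -241.2]), array([ 562.2, -246.7]), array([ 551.3, -252.1])]
```

View pics/crop1.png

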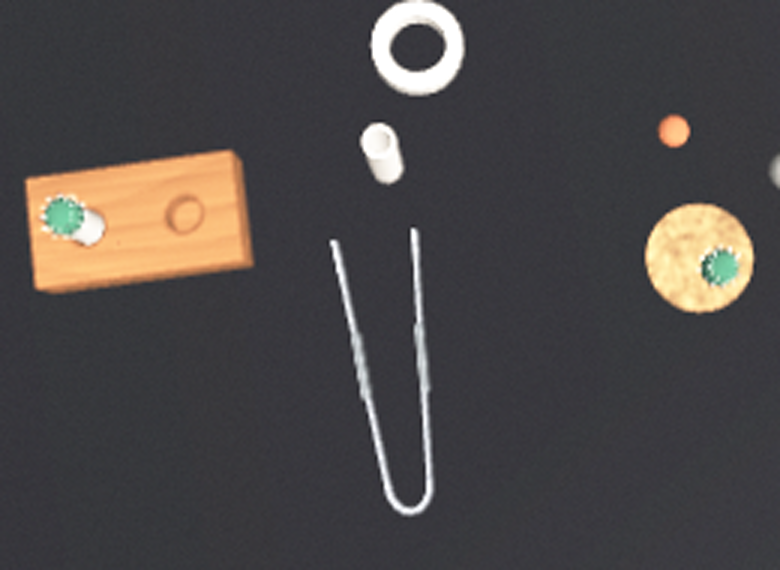

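The crop (×3, offset 170,115) shows the tube mouth at full-frame (296,161), the jaw tips at (281.3,195) and (308,191.7), the bow end at (306.7,286.7), sleeve centres at (290.3,237.7) and (311,234.3), and the hole centre at (232,186).

```bash
python3 - <<'E'
from h import *
f=lambda x,y:(170+x/3,115+y/3)
def tri(a,b):
    C=[];D=[]
    A=np.zeros((3,3));B=np.zeros(3)
    for n,uv in (("top",a),("side",b)):
        p0=ray(n,[uv],0)[0];p1=ray(n,[uv],100)[0];d=(p1-p0)/np.linalg.norm(p1-p0);M=np.eye(3)-np.outer(d,d);A+=M;B+=M@p0
    P=np.linalg.solve(A,B); return P,[np.linalg.norm(proj(n,[P])[0]-uv) for n,uv in (("top",a),("side",b))]
print("tube mid",tri((297.1,165.4),(328.7,191.6)))
print("tube mouth top z110",ray("top",[f(379,138)],110), "side bottom/top",ray("side",[(329,211.5)],0),ray("side",[(329,174)],110))
print("jaw tips z27",ray("top",[f(334,240),f(414,230)],26),"bow",ray("top",[f(410,514)],20))
print("sleeves z28",ray("top",[f(361,368),f(423,358)],28))
print("hole z45",ray("top",[f(185,213)],45), "side",ray("side",[(272,180)],45))
print("stand corners z45",ray("top",[f(26,178),f(234,151),f(243,268),f(37,291)],45))
print("pup",tri((410,204),(401.1,279.6)))
print("other pup",tri((190.7,186.7),(247.5,152.5)))
im=cv2.imread("pics/side0.png")[130:300,210:440]
cv2.imwrite("pics/crop2.png",cv2.resize(im,None,fx=3.4,fy=3.4,interpolation=cv2.INTER_CUBIC))
E
```

```text
tube mid (array([642.8,  19.8,  60.1]), [np.float64(0.10061742455958243), np.float64(0.09554199107699576)])
tube mouth top z110 [[643.   18.2 110. ]] side bottom/top [[639.4  14.5   0. ]] [[646.4  23.6 110. ]]
jaw tips z27 [[575.3  58.2  26. ]
 [585.3  -6.9  26. ]] bow [[355.5 -10.5  20. ]]
sleeves z28 [[471.6  32.3  28. ]
 [481.1 -17.5  28. ]]
hole z45 [[591.6 177.5  45. ]] side [[589.9 177.6  45. ]]
stand corners z45 [[617.2 310.1  45. ]
 [643.3 140.1  45. ]
 [548.3 128.3  45. ]
 [525.2 295.   45. ]]
pup (array([ 561.7, -257.5,   24.2]), [np.float64(0.1409469525930703), np.float64(0.1701491937379939)])
other pup (array([579.3, 259.4, 100.8]), [np.float64(0.11765692727775355), np.float64(0.10085750921640722)])
```

View pics/crop2.png

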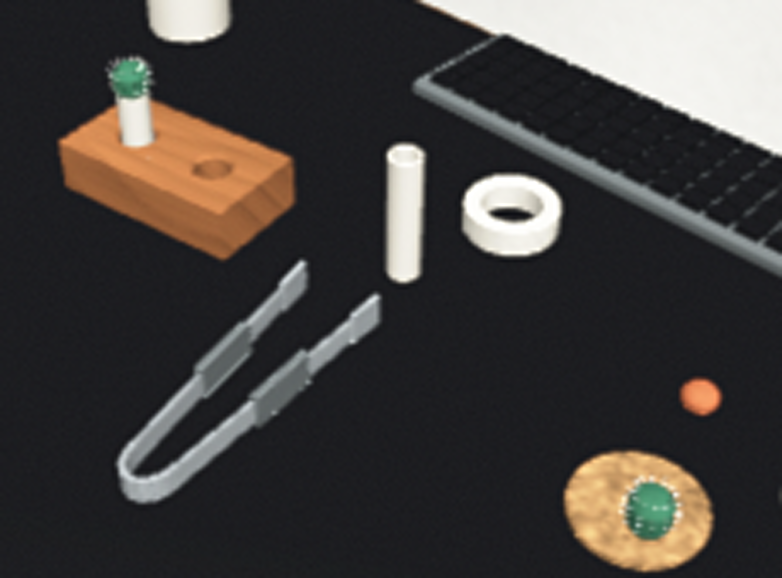

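Measured: tube (643,19) and hole (590.5,178) with stand yaw about 0.145. Tongs origin is (476.5,8.5) with yaw about 0.157 (227.7 mm long, as it should be), and the pup is at (562,-257.5). I'll move to above the tube, with the closing axis along the stand's x.

>>> move_arm(moves=[0, 0, 0, 0.0924, 0, 0, 0, 0.0924, 0, 0, 0, 0.0924, 0, 0, 0, 0.0924, 0, 0, 0, 0.0924, 0, 0, 0, 0.0924, 0, 0, 0, 0.0924, 0, 0, 0, 0.0924, -0.308, 0.186, 0, 0, -0.308, 0.186, 0, 0], claw=70)

```text
t: 1.4
eef_pos: [232.4, 518.8, 179.5]
tcp_rot: [-3.141, 0.0, 1.717]
ft_force: [1.2, 0.5, -0.7]
opening: 0.736
grip_force: 0.0
```

>>> move_arm(moves=[-0.308, 0.186, 0, 0, -0.308, 0.186, 0, 0, -0.308, 0.186, 0, 0, -0.308, 0.186, 0, 0, -0.308, 0.186, 0, 0, -0.308, 0.186, 0, 0, -0.308, 0.186, 0, 0, -0.308, 0.186, 0, 0, 0, 0, 0, 0, 0, 0, 0, 0])

```text
t: 2.65
eef_pos: [505.9, 186.4, 179.7]
tcp_rot: [-3.141, -0.0, 1.715]
ft_force: [0.1, -0.9, 1.1]
opening: 0.739
grip_force: 0.0
```

```bash
cat >> h.py <<'E'
def to(x,y,z,yaw=None):
    s=st(); p=s["eef_pos"]; w=s["tcp_rot"][2]
    if yaw is not None: print("turn units %.4f"%(((w-yaw+np.pi)%(2*np.pi)-np.pi)/(np.pi/2))); w=yaw
    d=np.array([x,y,z])-p
    print("shift units x %.4f y %.4f z %.4f"%((d[0]*np.cos(w)+d[1]*np.sin(w))/150,(d[0]*np.sin(w)-d[1]*np.cos(w))/150,-d[2]/150))
E
python3 - <<'E'
from h import *
to(643,19,180,1.716)
E
```

```text
t 2.65 [505.9 186.4 179.7] rot [-3.1 -0.   1.7] F [ 0.1 -0.9  1.1] op 70.2 grip 0.0
turn units -0.0006
shift units x -1.2364 y 0.7428 z -0.0020
```

>>> move_arm(moves=[-0.309, 0.186, 0, 0, -0.309, 0.186, 0, 0, -0.309, 0.186, 0, 0, -0.309, 0.186, 0, 0, 0, 0, 0, 0, 0, 0, 0, 0])

```text
t: 3.4
eef_pos: [642.8, 20.4, 179.7]
tcp_rot: [-3.141, -0.001, 1.717]
ft_force: [-0.5, -0.8, -0.1]
opening: 0.732
grip_force: 0.0
```

```bash
python3 - <<'E'
from h import *
to(643,19,66,1.716)
i=viewer.camera_info("wrist"); im=viewer.read_camera("wrist")[:,:,::-1]; cv2.imwrite("pics/w1.png",im)
import pickle; pickle.dump(i,open("w1.pkl","wb"))
P=proj("wrist",[(643,19,110),(643,19,0),(476.5,8.5,28)],i); print(P)
print("cam", -i["camera_from_world"][:3,:3].T@i["camera_from_world"][:3,3])
E
```

```text
t 3.40 [642.8  20.4 179.7] rot [-3.1 -0.   1.7] F [-0.5 -0.8 -0.1] op 69.6 grip 0.0
turn units 0.0005
shift units x -0.0095 y 0.0001 z 0.7579
[[318.2 196.6]
 [318.1 171.2]
 [161.6 163.5]]
cam [631.8  93.8 385. ]
```

View pics/w1.png

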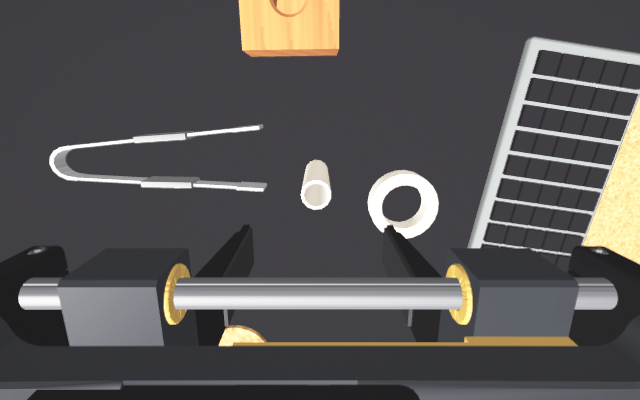

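The wrist picture shows the tube mouth at (316,195), within 2 px of the prediction, and the hole at about (288,5). I'll go down with a small correction and grip.

>>> move_arm(moves=[0, -0.006, 0.15, 0, 0, 0, 0.15, 0, 0, 0, 0.15, 0, 0, 0, 0.15, 0, 0, 0, 0.15, 0, 0, 0, 0.008, 0, 0, 0, 0, 0])

```text
t: 4.32
eef_pos: [642.7, 19.7, 67.2]
tcp_rot: [3.141, 0.0, 1.717]
ft_force: [-0.3, -0.1, -0.0]
opening: 0.734
grip_force: 0.0
```

>>> move_arm(moves=[0, 0, 0, 0, 0, 0, 0, 0, 0, 0, 0, 0, 0, 0, 0, 0, 0, 0, 0, 0, 0, 0, 0, 0], claw=20)

```text
t: 5.08
eef_pos: [642.6, 18.9, 66.2]
tcp_rot: [-3.142, -0.0, 1.716]
ft_force: [0.6, -0.0, -0.1]
opening: 0.261
grip_force: 30.0
```

>>> move_arm(moves=[0, 0, -0.15, 0, 0, 0, -0.15, 0, 0, 0, -0.15, 0, 0, 0, -0.1, 0, 0, 0, 0, 0])

```text
t: 5.7
eef_pos: [643.0, 18.9, 149.5]
tcp_rot: [3.14, 0.0, 1.716]
ft_force: [-0.7, 0.1, -0.5]
opening: 0.261
grip_force: 30.0
```

```bash
python3 - <<'E'
from h import *
to(590.5,178,148,1.716)
E
```

```text
t 5.70 [643.   18.9 149.5] rot [3.1 0.  1.7] F [-0.7  0.1 -0.5] op 24.8 grip 30.0
turn units -0.0002
shift units x 1.1003 y -0.1928 z 0.0099
```

>>> move_arm(moves=[0.22, -0.0386, 0, 0, 0.22, -0.0386, 0, 0, 0.22, -0.0386, 0, 0, 0.22, -0.0386, 0, 0, 0.22, -0.0386, 0, 0, 0, 0, 0.15, 0, 0, 0, 0, 0, 0, 0, 0, 0])

```text
t: 6.7
eef_pos: [590.4, 177.7, 126.2]
tcp_rot: [-3.141, -0.0, 1.715]
ft_force: [0.9, -0.2, -0.0]
opening: 0.26
grip_force: 30.0
```

```bash
python3 - <<'E'
from h import *
import pickle
to(590.5,178,76,1.716); s=monitor.state(); e=s["eef_pos"]
i=viewer.camera_info("wrist"); im=viewer.read_camera("wrist")[:,:,::-1].copy(); cv2.imwrite("pics/w2raw.png",im); pickle.dump(i,open("w2.pkl","wb"))
sd=viewer.read_camera("side")[:,:,::-1].copy(); cv2.imwrite("pics/side2.png",sd); tp=viewer.read_camera("top")[:,:,::-1]; cv2.imwrite("pics/top2.png",tp)
print(proj("wrist",[(590.5,178,45),(e[0],e[1],e[2]-66.2),(e[0],e[1],e[2]+44)],i),proj("side",[(590.5,178,45),(e[0],e[1],e[2]-66.2)]))
c=cv2.resize(sd[110:230,210:330],None,fx=4,fy=4,interpolation=cv2.INTER_CUBIC)
w=cv2.resize(im[60:260,240:400],None,fx=2,fy=2); w=cv2.copyMakeBorder(w,0,80,0,0,cv2.BORDER_CONSTANT)
cv2.imwrite("pics/m2.png",np.hstack([c,w]))
E
```

```text
t 6.70 [590.4 177.7 126.2] rot [-3.1 -0.   1.7] F [ 0.9 -0.2 -0. ] op 24.7 grip 30.0
turn units -0.0005
shift units x 0.0021 y 0.0013 z 0.3348
[[318.4 191.1]
 [318.2 196. ]
 [318.4 252.4]] [[272.1 179.8]
 [271.7 175.3]]
```

View pics/m2.png

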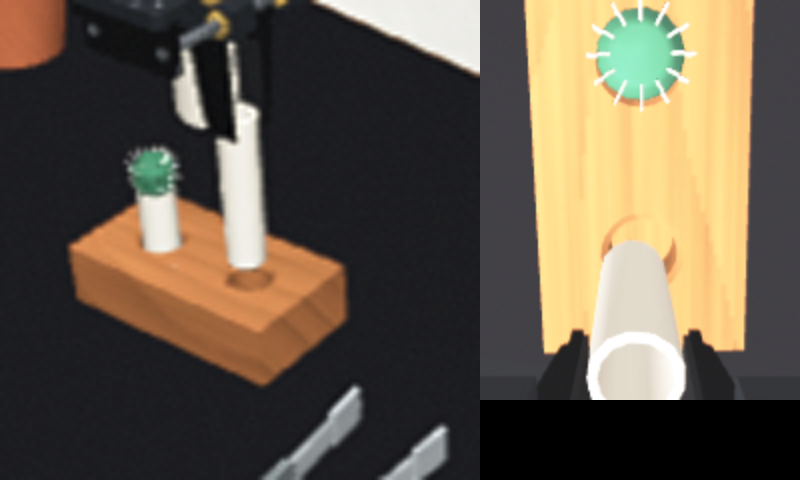

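The side crop shows the hole at (272.2,179.7) with the tube bottom right above it, as predicted. The wrist crop hints that the hole lies a few pixels further +y, so I'll check the edges numerically.

```bash
python3 - <<'E'
from h import *
import pickle
i=pickle.load(open("w2.pkl","rb")); im=cv2.imread("pics/w2raw.png"); e=np.array([590.4,177.7,126.2])
a=np.linspace(0,2*np.pi,73)
def circ(c,r,z): 
    p=proj("wrist",[(c[0]+r*np.cos(t),c[1]+r*np.sin(t),z) for t in a],i); return p.min(0),p.max(0)
for r in (15,17): print("hole pred r",r,circ((590.5,178),r,45))
print("hole floor",circ((590.5,178),15,10))
print("tube bottom",circ(e,13,60),"tube top",circ(e,13,170))
print("col 318 v150-185",im[150:186,318].tolist())
print("row 180 left",im[182,294:306].tolist()); print("row 182 right",im[182,328:346].tolist())
P=proj("wrist",[(579.0,258,z) for z in (95,100,105)],i); print("pup2",P)
E
```

```text
hole pred r 15 (array([301.2, 174.2]), array([335.6, 207.5]))
hole pred r 17 (array([298.9, 171.9]), array([337.9, 209.7]))
hole floor (array([302.9, 166.8]), array([333.8, 197. ]))
tube bottom (array([302.6, 180.6]), array([333.9, 210.9])) tube top (array([293.3, 228.5]), array([343.7, 274.9]))
col 318 v150-185 [[145, 225, 255], [144, 225, 255], [145, 225, 255], [144, 225, 255], [144, 225, 255], [144, 225, 255], [145, 225, 255], [144, 224, 255], [144, 224, 255], [144, 224, 255], [144, 224, 255], [145, 224, 255], [144, 224, 255], [144, 224, 255], [144, 224, 255], [144, 224, 255], [142, 222, 255], [135, 213, 254], [131, 205, 254], [131, 206, 254], [136, 215, 254], [137, 217, 254], [137, 217, 254], [137, 215, 254], [138, 215, 254], [138, 215, 254], [138, 215, 254], [137, 215, 254], [137, 215, 254], [137, 215, 254], [178, 218, 247], [201, 218, 229], [204, 218, 226], [204, 218, 226], [204, 218, 226], [204, 218, 226]]
row 180 left [[147, 226, 255], [150, 230, 255], [153, 231, 255], [151, 230, 255], [149, 228, 255], [144, 225, 255], [142, 220, 255], [107, 166, 239], [102, 158, 232], [103, 157, 233], [90, 136, 207], [73, 110, 167]]
row 182 right [[142, 222, 255], [144, 223, 255], [146, 224, 255], [148, 228, 255], [146, 226, 255], [145, 224, 255], [144, 223, 255], [133, 209, 254], [94, 148, 224], [101, 157, 232], [136, 215, 254], [140, 220, 255], [139, 218, 254], [140, 219, 255], [138, 219, 255], [138, 219, 255], [138, 219, 255], [136, 215, 254]]
pup2 [[318.8  92.4]
 [318.8  92.2]
 [318.8  91.9]]
```

>>> move_arm(moves=[0.016, 0, 0.04, 0, 0, 0, 0.036, 0, 0, 0, 0, 0, 0, 0, 0, 0])

```text
t: 7.35
eef_pos: [589.9, 180.4, 114.8]
tcp_rot: [3.142, -0.0, 1.716]
ft_force: [-0.9, -0.0, -0.2]
opening: 0.263
grip_force: 30.0
```

```bash
python3 - <<'E'
from h import *
import pickle
to(590.5,180.5,76,1.716)
i=viewer.camera_info("wrist"); im=viewer.read_camera("wrist")[:,:,::-1].copy(); cv2.imwrite("pics/w3raw.png",im); pickle.dump(i,open("w3.pkl","wb"))
w=cv2.resize(im[150:230,270:370],None,fx=6,fy=6,interpolation=cv2.INTER_CUBIC)
cv2.imwrite("pics/m3.png",w)
e=monitor.state()["eef_pos"]
a=np.linspace(0,2*np.pi,73)
def circ(c,r,z): 
    p=proj("wrist",[(c[0]+r*np.cos(t),c[1]+r*np.sin(t),z) for t in a],i); return p.min(0),p.max(0)
print("TCP circ z45 r15,17",circ(e,15,45),circ(e,17,45),"tube bottom",circ(e,13,e[2]-66.2))
E
```

```text
t 7.35 [589.9 180.4 114.8] rot [ 3.1 -0.   1.7] F [-0.9 -0.  -0.2] op 25.0 grip 30.0
turn units -0.0002
shift units x 0.0003 y 0.0043 z 0.2588
TCP circ z45 r15,17 (array([300.3, 177.4]), array([336.1, 211.9])) (array([297.9, 175. ]), array([338.4, 214.1])) tube bottom (array([302.5, 180.7]), array([333.9, 211. ]))
```

View pics/m3.png

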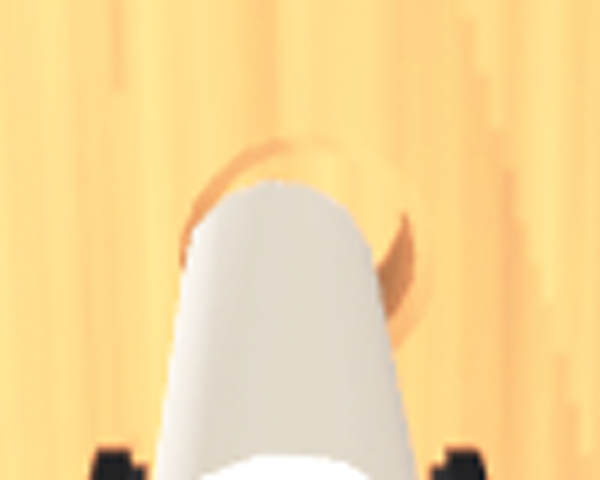

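The crop (×6) shows the hole's outer chamfer centred at about u=321, v=192.6. The tube bottom is centred at u=317, v=195, so the tube has to go about +3 mm along tool y and +1 mm along tool x.

>>> move_arm(moves=[0.0075, 0.021, 0, 0, 0, 0, 0, 0, 0, 0, 0.02, 0, 0, 0, 0.02, 0, 0, 0, 0.02, 0, 0, 0, 0.02, 0, 0, 0, 0, 0])

```text
t: 8.28
eef_pos: [592.7, 181.9, 102.5]
tcp_rot: [-3.141, -0.0, 1.716]
ft_force: [-0.4, 0.1, -1.4]
opening: 0.264
grip_force: 30.0
```

>>> move_arm(moves=[0, 0, 0.03, 0, 0, 0, 0.03, 0, 0, 0, 0.03, 0, 0, 0, 0.03, 0, 0, 0, 0.03, 0, 0, 0, 0.015, 0, 0, 0, 0, 0])

```text
t: 9.15
eef_pos: [592.7, 181.9, 77.9]
tcp_rot: [-3.141, -0.0, 1.716]
ft_force: [0.3, -0.2, 0.8]
opening: 0.26
grip_force: 30.0
```

>>> move_arm(moves=[0, 0, 0.008, 0, 0, 0, 0.008, 0, 0, 0, 0, 0])

```text
t: 9.52
eef_pos: [593.0, 182.0, 76.1]
tcp_rot: [3.141, -0.0, 1.716]
ft_force: [-0.7, -0.2, 3.7]
opening: 0.263
grip_force: 30.0
```

>>> move_arm(moves=[0, 0, 0, 0, 0, 0, 0, 0, 0, 0, 0, 0, 0, 0, -0.1, 0, 0, 0, -0.25, 0, 0, 0, -0.25, 0, 0, 0, -0.1, 0, 0, 0, 0, 0], claw=60)

```text
t: 10.52
eef_pos: [593.0, 181.9, 181.5]
tcp_rot: [3.14, -0.0, 1.716]
ft_force: [-0.6, -0.1, -0.8]
opening: 0.63
grip_force: 0.0
```

```bash
python3 - <<'E'
from h import *
to(476.5,8.5,100,np.pi+0.157)
i=viewer.camera_info("wrist"); im=viewer.read_camera("wrist")[:,:,::-1].copy()
for n in ("side","top"):
    sd=viewer.read_camera(n)[:,:,::-1]; cv2.imwrite(f"pics/{n}3.png",sd)
    hsv=cv2.cvtColor(sd,cv2.COLOR_BGR2HSV)
    b,l=blobs((hsv[:,:,1]<60)&(hsv[:,:,2]>110))
    for k,s,c in b:
        if 180<c[0]<330 and 120<c[1]<280: print(n,s,c)
print(proj("side",[(593,182,120),(593,182,45)]),proj("wrist",[(593,182,120)],i))
cv2.imwrite("pics/m4.png",np.hstack([cv2.resize(cv2.imread("pics/side3.png")[110:230,210:330],None,fx=3,fy=3,interpolation=cv2.INTER_CUBIC),cv2.resize(im[80:280,220:420],(360,360))]))
E
```

```text
t 10.53 [593.  181.9 181.5] rot [ 3.1 -0.   1.7] F [-0.6 -0.1 -0.8] op 59.9 grip 0.0
turn units -1.0077
shift units x 0.9477 y -1.0206 z 0.5434
side [250 106  28  37 659] [265.2 125.7]
side [264 152  13  31 297] [270.4 166.6]
side [244 156  11  17 137] [249.3 164.6]
side [245 207  77  71 965] [277.9 245.2]
top [190 109  11  39 136] [193.9 128.7]
top [293 114  32  33 581] [308.9 130.2]
top [209 123   2   8  15] [209.5 126.3]
top [179 127   9  12  37] [184.4 132.5]
top [179 142   8   9  25] [182.5 145.1]
top [209 145   8  34 120] [212.  163.5]
top [202 152   5   7  16] [204.1 155.1]
top [218 175  19  17 198] [226.6 183.5]
top [280 191  35  96 571] [300.5 240.5]
top [191 209  11  12  26] [197.  214.7]
[[269.7 155. ]
 [271.8 178.9]] [[318.  197.5]]
```

View pics/m4.png

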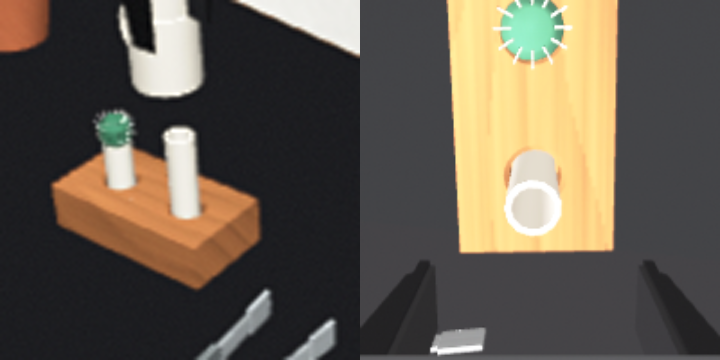

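The tube is seated upright: the rim sits at the predicted height and the wall runs vertically into the hole. Next I'll turn for the tongs.

>>> move_arm(moves=[0, 0, 0, 0.1103, 0, 0, 0, 0.1103, 0, 0, 0, 0.1103, 0, 0, 0, 0.1103, 0, 0, 0, 0.1103, 0, 0, 0, 0.1103, 0, 0, 0, 0.1103, 0, 0, 0, 0.1103, 0, 0, 0, 0.1103, 0, 0, 0, 0], claw=80)

```text
t: 11.92
eef_pos: [592.4, 181.8, 179.5]
tcp_rot: [3.142, 0.002, 0.157]
ft_force: [0.3, 0.1, 0.3]
opening: 0.837
grip_force: 0.0
```

```bash
python3 - <<'E'
from h import *
to(476.5,8.5,150,0.157)
E
```

```text
t 11.93 [592.4 181.8 179.5] rot [3.1 0.  0.2] F [0.3 0.1 0.3] op 79.6 grip 0.0
turn units 0.0003
shift units x -0.9440 y 1.0204 z 0.1966
```

>>> move_arm(moves=[-0.189, 0.204, 0, 0, -0.189, 0.204, 0, 0, -0.189, 0.204, 0, 0, -0.189, 0.204, 0.1, 0, -0.188, 0.204, 0.1, 0, 0, 0, 0, 0, 0, 0, 0, 0])

```text
t: 12.8
eef_pos: [477.3, 8.9, 150.7]
tcp_rot: [-3.141, -0.0, 0.158]
ft_force: [0.5, 0.2, 0.1]
opening: 0.839
grip_force: 0.0
```

```bash
python3 - <<'E'
from h import *
to(476.5,8.5,40,0.157)
i=viewer.camera_info("wrist"); im=viewer.read_camera("wrist")[:,:,::-1].copy(); cv2.imwrite("pics/w5.png",im)
c,s=np.cos(.157),np.sin(.157); T=lambda x,y,z:(476.5+c*x-s*y,8.5+s*x+c*y,z)
P=proj("wrist",[T(x,y,28) for x in (-27,27) for y in (28,-28)]+[T(105,y,27) for y in (32,-32)],i); print(P)
for p in P: cv2.circle(im,tuple(np.int32(np.round(p))),2,(0,0,255),1)
cv2.imwrite("pics/w5o.png",im)
E
```

```text
t 12.80 [477.3   8.9 150.7] rot [-3.1 -0.   0.2] F [0.5 0.2 0.1] op 79.8 grip 0.0
turn units 0.0008
shift units x -0.0055 y 0.0016 z 0.7382
[[290.4 207.1]
 [345.8 207.2]
 [289.2 153.8]
 [347.1 153.9]
 [283.1  68.2]
 [353.4  68.3]]
```

View pics/w5o.png

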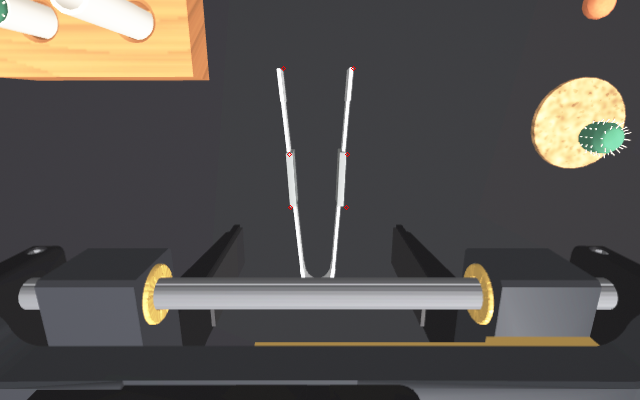

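The projected points coincide with the sleeve ends and jaw tips within 2 px (left sleeve 290,155–207; right sleeve 345,155–207). I'll descend onto the sleeves.

>>> move_arm(moves=[-0.005, 0, 0.15, 0, 0, 0, 0.15, 0, 0, 0, 0.15, 0, 0, 0, 0.15, 0, 0, 0, 0.15, 0, 0, 0, 0.15, 0, 0, 0, 0.05, 0, 0, 0, 0, 0, 0, 0, 0, 0])

```text
t: 13.98
eef_pos: [476.5, 8.8, 8.8]
tcp_rot: [3.141, -0.001, 0.157]
ft_force: [-0.2, -0.2, -0.7]
opening: 0.84
grip_force: 0.0
```

>>> move_arm(moves=[0, 0, 0.02, 0, 0, 0, 0.013, 0, 0, 0, 0, 0], claw=62)

```text
t: 14.35
eef_pos: [476.0, 8.6, 3.2]
tcp_rot: [-3.141, -0.0, 0.156]
ft_force: [-0.1, 0.1, -0.2]
opening: 0.661
grip_force: 0.0
```

>>> move_arm(moves=[0, 0, 0, 0, 0, 0, 0, 0, 0, 0, 0, 0, 0, 0, 0, 0], claw=51.5)

```text
t: 14.85
eef_pos: [476.0, 8.6, 3.2]
tcp_rot: [-3.142, -0.0, 0.156]
ft_force: [-0.9, 0.8, 0.5]
opening: 0.542
grip_force: 0.0
```

```bash
python3 - <<'E'
from h import *
s=st(); print(s["tau"])
im=viewer.read_camera("wrist")[:,:,::-1].copy(); sd=viewer.read_camera("side")[:,:,::-1]
cv2.imwrite("pics/m6.png",np.vstack([cv2.resize(im[40:260,180:460],None,fx=1.8,fy=1.8),cv2.resize(sd[180:290,210:378],None,fx=3,fy=3)[:200,:504]]))
E
```

```text
t 14.85 [476.    8.6   3.2] rot [-3.1 -0.   0.2] F [-0.9  0.8  0.5] op 51.5 grip 0.0
[ -0.  -52.1 -11.8   0.   -0.1  -0. ]
```

View pics/m6.png

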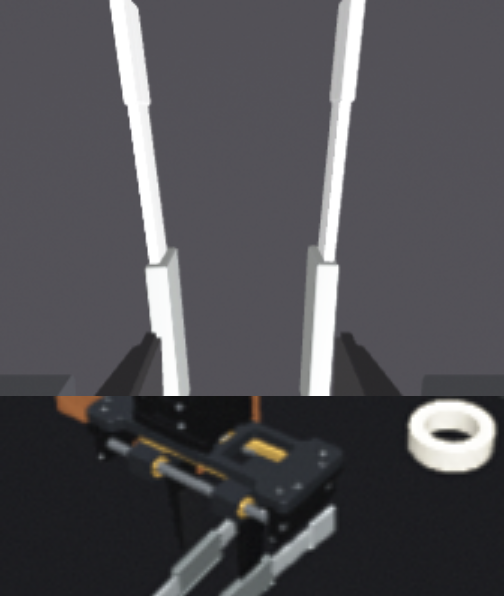

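The crop shows the finger pads right against both sleeves, with the jaws still wide open. I'll squeeze a little more and try a small lift.

>>> move_arm(moves=[0, 0, 0, 0, 0, 0, 0, 0, 0, 0, -0.02, 0, 0, 0, -0.02, 0, 0, 0, -0.02, 0, 0, 0, -0.02, 0, 0, 0, 0, 0, 0, 0, 0, 0], claw=49.5)

```text
t: 15.95
eef_pos: [476.0, 8.6, 15.2]
tcp_rot: [-3.142, -0.0, 0.156]
ft_force: [-0.4, 0.4, 0.4]
opening: 0.519
grip_force: 0.0
```

```bash
cat >> h.py <<'E'
def tongs(i,im,z,lo=150):
    hsv=cv2.cvtColor(im,cv2.COLOR_BGR2HSV); m=(hsv[:,:,1]<60)&(hsv[:,:,2]>lo)
    return m
E
python3 - <<'E'
from h import *
st(); i=viewer.camera_info("wrist"); im=viewer.read_camera("wrist")[:,:,::-1].copy(); cv2.imwrite("pics/w7.png",im)
sd=viewer.read_camera("side")[:,:,::-1].copy(); cv2.imwrite("pics/side7.png",sd)
hsv=cv2.cvtColor(im,cv2.COLOR_BGR2HSV); m=(hsv[:,:,1]<60)&(hsv[:,:,2]>120)
for v in range(0,230,20): 
    x=np.where(m[v,200:440])[0]+200
    r=np.split(x,np.where(np.diff(x)>1)[0]+1); print(v,[(a[0],a[-1]) for a in r if len(a)])
E
```

```text
t 15.95 [476.    8.6  15.2] rot [-3.1 -0.   0.2] F [-0.4  0.4  0.4] op 49.4 grip 0.0
0 []
20 []
40 [(np.int64(245), np.int64(252)), (np.int64(370), np.int64(379))]
60 [(np.int64(248), np.int64(261)), (np.int64(364), np.int64(377))]
80 [(np.int64(251), np.int64(264)), (np.int64(362), np.int64(375))]
100 [(np.int64(255), np.int64(265)), (np.int64(361), np.int64(371))]
120 [(np.int64(258), np.int64(267)), (np.int64(360), np.int64(369))]
140 [(np.int64(260), np.int64(270)), (np.int64(358), np.int64(367))]
160 [(np.int64(263), np.int64(273)), (np.int64(356), np.int64(365))]
180 [(np.int64(266), np.int64(280)), (np.int64(349), np.int64(363))]
200 [(np.int64(265), np.int64(282)), (np.int64(348), np.int64(364))]
220 [(np.int64(267), np.int64(284)), (np.int64(347), np.int64(362))]
```

```bash
python3 - <<'E'
from h import *
i=viewer.camera_info("wrist"); e=monitor.state()["eef_pos"]
c,s=np.cos(.156),np.sin(.156)
for z in (28,40):
    P=ray("wrist",[(267,220),(362,220),(264,80),(362,80)],z,i)
    d=P-e; print(z,"local x",d[:,0]*c+d[:,1]*s,"local y",-d[:,0]*s+d[:,1]*c)
    P=ray("wrist",[(245,40),(379,40),(245,38),(379,38)],z-1,i); d=P-e; print("tips local x",d[:,0]*c+d[:,1]*s,"y",-d[:,0]*s+d[:,1]*c)
sd=cv2.imread("pics/side7.png")
hsv=cv2.cvtColor(sd,cv2.COLOR_BGR2HSV); b,l=blobs((hsv[:,:,1]<60)&(hsv[:,:,2]>90)&(hsv[:,:,2]<230))
for k,q,cc in b:
    if 200<cc[0]<350 and 180<cc[1]<290: print(q,cc)
m=(hsv[:,:,1]<60)&(hsv[:,:,2]>90)
for v in range(33,45): 
    x=np.where(cv2.cvtColor(cv2.imread("pics/w7.png"),cv2.COLOR_BGR2GRAY)[v,230:400]>120)[0]+230
    if len(x): print(v,x[0],x[-1])
E
```

```text
28 local x [ 5.9  5.9 85.4 85.4] local y [ 30.7 -26.2  29.2 -23.4]
tips local x [105.3 105.3 106.2 106.3] y [ 38.5 -31.8  38.4 -31.7]
40 local x [10.1 10.1 84.6 84.6] local y [ 28.8 -24.5  27.4 -21.9]
tips local x [103.3 103.3 104.2 104.2] y [ 36.1 -29.7  36.1 -29.7]
[245 190   8   5  20] [248.5 192. ]
[263 198  17  10  55] [270.8 202.4]
[291 212   8   5  23] [294.3 213.7]
[ 244  216   78   62 1114] [277.7 247.3]
37 372 377
38 371 378
39 246 379
40 246 379
41 245 379
42 245 379
43 245 378
44 246 378
```

```bash
python3 - <<'E'
from h import *
a=cv2.cvtColor(cv2.imread("pics/side3.png"),cv2.COLOR_BGR2GRAY).astype(int); b=cv2.cvtColor(cv2.imread("pics/side7.png"),cv2.COLOR_BGR2GRAY).astype(int)
tp=viewer.read_camera("top")[:,:,::-1].copy(); cv2.imwrite("pics/top7.png",tp); t=cv2.cvtColor(tp,cv2.COLOR_BGR2GRAY).astype(int); t0=cv2.cvtColor(cv2.imread("pics/top0.png"),cv2.COLOR_BGR2GRAY).astype(int)
for u in (250,258,266): print(u,"before",a[240:284:2,u],"now",b[240:284:2,u])
for v in (270,280,284,288): print(v,"top0",t0[v,290:322:2],"now",t[v,290:322:2])
# jaw tips in the side view
for v in (206,210,214,218,222,226,230): print(v,"b",a[v,290:326:3],"n",b[v,290:326:3])
print(proj("side",[(580,25.7+33,z) for z in (26,38)]+[(590,-6,z) for z in (26,38)]))
E
```

```text
250 before [ 29  29  28  28  29  29  28  25  28 152 163 138 141  97  29 129 170 168
 162  37  30  29] now [ 30  29  29  30  29  29  29  26  30 153 164 139 141  97  29 130 171 168
 164  36  29  30]
258 before [ 29  28  30  26  47 184 157 141 140  67  26  29  29  28 163 175 167 170
  66  28  29  26] now [ 29  29  28  26  46 187 159 143 143  67  27  28  30  27 164 177 167 171
  68  28  28  29]
266 before [ 56 176 151 141 137  53  25  28  30  25  32 185 165 152 150  55  27  29
  29  29  29  28] now [ 56 177 154 143 136  53  28  29  29  28  31 187 166 153 151  55  27  28
  29  27  28  31]
270 top0 [ 55  59  56 123 177  57  57  60  56  57  58 241  87  56  58  59] now [ 80  79  79  78  77  80  79  83  83  84  84  86 131 159 158 153]
280 top0 [ 55  59  54  59  92 242  68  57  58  55  57 244  81  57  56  58] now [ 77  80  79  80  81  81  82  81  82  86  88  91  90 139 150 141]
284 top0 [ 55  57  54  56  56  57 225 229 195 232 238  69  56  56  57  56] now [ 78  80  80  80  81  79  82  86  87  88  88  90  95 116 145  90]
288 top0 [58 56 56 56 55 56 54 56 57 57 56 58 57 57 56 57] now [ 82  79  80  81  80  81  84  87  91  92  91  92  94  96 143  69]
206 b [30 28 26 69 28 29 29 29 28 30 29 28] n [52 43 51 51 98 53 73 36 30 21 28 28]
210 b [ 27  35 204 131  27  30  29  27  28  28  29  28] n [150 122  35  36  48  59  35  20  18  19  28  29]
214 b [ 26 168 142 115  27  29  29  28  29  28  26  28] n [127  97 128  37  21  32  17  16  19  30  29  28]
218 b [161 148 101  26  28  28  30  30  25  96 182  27] n [ 16  16  17  24  23  38  18  27  27  97 183  28]
222 b [135  33  27  29  29  29  28  25 210 151 152  26] n [ 17  13  15  23  17  20  29  25 211 151 153  27]
226 b [ 27  29  28  28  28  27  55 190 158 153  57  27] n [ 17  17  16  28  29  26  54 191 159 154  56  27]
230 b [ 28  28  29  26  27 190 157 151 138  27  27  30] n [ 19  17  25  28  27 191 158 152 140  26  30  28]
[[300.4 206.7]
 [300.2 203. ]
 [321.7 216.5]
 [321.7 212.8]]
```

```bash
python3 - <<'E'
from h import *
print({k:getattr(env,k) for k in dir(env) if not k.startswith("_")})
for f in ("w5","w7"):
    g=cv2.cvtColor(cv2.imread(f"pics/{f}.png"),cv2.COLOR_BGR2GRAY).astype(int)
    print(f); 
    for v in range(210,262,4): print(v,g[v,224:290:3] if f=="w7" else g[v,204:262:3], g[v,350:412:3])
i=viewer.camera_info("wrist"); e=monitor.state()["eef_pos"]; c,s=np.cos(.156),np.sin(.156)
for dz in (0,10,20,30,40):
    P=[(e[0]+c*x-s*y,e[1]+s*x+c*y,e[2]+dz) for x in (10,-10) for y in (25.5,-25.5)]; print(dz,proj("wrist",P,i).round(0).tolist())
E
```

```text
{'IKError': <class 'cell.IKError'>, 'grip_depth': 18.8}
w5
210 [62 63 63 63 64 64 65 63 63 64 63 63 64 64 65 63 64 64 64 64] [64 63 64 64 64 64 64 64 63 64 64 64 64 64 63 63 64 64 64 64 64]
214 [63 62 63 62 64 63 63 64 64 64 64 64 64 64 64 64 64 63 64 64] [64 63 64 63 64 64 63 64 63 64 64 64 64 63 64 63 64 64 64 63 64]
218 [63 63 63 62 64 64 63 64 63 64 63 64 63 64 65 64 64 64 64 64] [64 64 64 64 64 64 64 64 64 65 64 64 65 64 64 63 64 64 64 64 64]
222 [63 62 63 62 64 64 64 64 64 63 64 64 63 63 64 64 64 64 64 64] [64 64 63 63 64 64 64 64 64 64 64 64 64 64 64 64 64 63 64 64 63]
226 [63 63 63 63 63 63 63 63 64 64 30 31 63 64 63 63 64 63 63 64] [64 63 64 63 64 64 63 64 64 64 64 64 64 64 64 64 30 29 64 64 64]
230 [63 62 63 63 64 64 63 63 64 32 30 39 47 63 64 63 64 63 65 64] [64 63 63 64 64 64 64 64 64 64 63 64 64 64 64 44 33 30 31 63 64]
234 [62 63 62 64 63 64 64 30 30 30 39 44 59 63 64 64 64 64 64 63] [64 64 64 63 64 63 64 64 64 64 64 64 64 64 61 44 44 33 30 30 30]
238 [63 63 63 64 64 53 30 31 30 39 44 59 59 61 64 64 64 63 64 64] [64 64 64 64 64 64 64 64 64 64 64 64 64 63 56 44 44 44 32 
[... 2669 characters left out ...]
4 [ 89  82  82  81  81  49  42  41  41  42  41  55  59  76  76  77 175 251
 253 249 190  82] [247 253 254 254  82  59  60  58  59  57  41  40  41  42  41  42  80  82
  81  81  78]
258 [ 88  81  81  82  49  42  42  41  41  41  44  59  75  77  76  77 138 251
 253 251 191  82] [251 254 254 253  82  59  59  59  59  59  45  41  41  42  41  41  41  80
  81  82  73]
0 [[278.0, 207.0], [359.0, 207.0], [279.0, 237.0], [358.0, 237.0]]
10 [[276.0, 212.0], [361.0, 212.0], [277.0, 243.0], [359.0, 243.0]]
20 [[274.0, 217.0], [363.0, 217.0], [275.0, 250.0], [361.0, 250.0]]
30 [[272.0, 223.0], [365.0, 223.0], [273.0, 257.0], [364.0, 257.0]]
40 [[269.0, 230.0], [368.0, 230.0], [271.0, 265.0], [366.0, 265.0]]
```

The numbers show the tongs have not moved at all. The pads' lower edge measures about 30 mm above the TCP in the wrist view (1.89 px/mm), so the fingers closed above the sleeves. I'll open and go lower in small steps, watching the force.

>>> move_arm(moves=[0, 0, 0, 0, 0, 0, 0, 0, 0, 0, 0.03, 0, 0, 0, 0.05, 0, 0, 0, 0.05, 0, 0, 0, 0.03, 0, 0, 0, 0.02, 0, 0, 0, 0, 0], claw=75)

```text
t: 17.1
eef_pos: [475.9, 8.6, -12.0]
tcp_rot: [-3.141, 0.0, 0.156]
ft_force: [-0.7, 1.0, -0.7]
opening: 0.788
grip_force: 0.0
```

```bash
python3 - <<'E'
from h import *
s=st(); i=viewer.camera_info("wrist"); im=viewer.read_camera("wrist")[:,:,::-1].copy(); cv2.imwrite("pics/w8.png",im)
g=cv2.cvtColor(im,cv2.COLOR_BGR2GRAY).astype(int)
for v in range(206,262,6): print(v,g[v,226:300:3],g[v,350:412:3])
e=s["eef_pos"]; c,q=np.cos(.156),np.sin(.156)
for dz in (0,10,20,30,40):
    P=[(e[0]+c*x-q*y,e[1]+q*x+c*y,e[2]+dz) for x in (10,-10) for y in (37.5,-37.5)]; print(dz,proj("wrist",P,i).round(0).tolist())
E
```

```text
t 17.10 [475.9   8.6 -12. ] rot [-3.1  0.   0.2] F [-0.7  1.  -0.7] op 75.0 grip 0.0
206 [ 85  85  85  85  84  85  85  84  84  85 122 250 251 252 252 195 195 145
  85  85  84  85  85  84  85] [ 85 142 142 235 252 253 254 221  85  85  84  85  84  84  85  84  85  85
  85  85  84]
212 [ 84  85  85  85  85  85  85  85  85  84  85 250 251 252 253 198 195 193
  84  84  85  84  84  84  84] [ 85 142 141 248 253 253 254 137  85  84  85  85  85  85  84  85  85  85
  84  85  84]
218 [ 85  84  84  85  84  85  85  85  84  84  84 250 251 252 252 203 195 193
  85  85  85  84  84  84  85] [ 85 141 141 252 253 254 254 107  85  85  85  84  84  84  84  85  85  85
  84  85  84]
224 [ 85  84  84  85  85  69  76  85  84  85  85 234 251 252 252 243 196 194
  87  85  84  85  85  85  84] [ 85 142 137 252 253 254 254  87  85  84  85  84  85  84  69  69  85  84
  85  85  85]
230 [ 85  85  85  61  43  53  61  80  85  85  85 184 251 252 252 252 196 195
  94  85  85  85  84  84  85] [ 98 142 147 253 253 254 254  85  85  84  85  85  84  62  60  43  43  82
  84  85  85]
236 [ 71  43  43  43  56  61  80  79  85  84 
[... 563 characters left out ...]
82  81  80  85  85  85  85 230 251 252 253 243 195
 195  85  85  85  85  84  84] [140 142 242 254 254 255 129  85  84  85  84  84  84  61  61  61  61  61
  61  53  43]
260 [ 61  80  82  82  81  82  82  79  84  84  84  84 125 251 252 253 252 196
 195  90  84  84  84  85  85] [142 142 252 254 254 255  98  84  84  84  85  85  76  61  61  61  61  61
  61  62  59]
0 [[259.0, 207.0], [378.0, 207.0], [260.0, 237.0], [376.0, 237.0]]
10 [[256.0, 212.0], [380.0, 212.0], [258.0, 243.0], [379.0, 243.0]]
20 [[253.0, 217.0], [383.0, 217.0], [255.0, 250.0], [382.0, 249.0]]
30 [[250.0, 223.0], [387.0, 223.0], [252.0, 257.0], [385.0, 257.0]]
40 [[246.0, 230.0], [391.0, 230.0], [248.0, 265.0], [389.0, 265.0]]
```

>>> move_arm(moves=[0, 0, 0.02, 0, 0, 0, 0.02, 0, 0, 0, 0.02, 0, 0, 0, 0.015, 0, 0, 0, 0, 0], claw=64)

```text
t: 17.77
eef_pos: [475.9, 8.7, -23.2]
tcp_rot: [-3.141, 0.0, 0.156]
ft_force: [0.1, -0.3, -0.1]
opening: 0.67
grip_force: 0.0
```

>>> move_arm(moves=[0, 0, 0, 0, 0, 0, 0, 0, 0, 0, 0, 0, 0, 0, 0, 0, 0, 0, 0, 0], claw=51)

```text
t: 18.4
eef_pos: [476.0, 8.6, -23.0]
tcp_rot: [-3.142, -0.0, 0.156]
ft_force: [-0.1, -0.2, 0.7]
opening: 0.537
grip_force: 4.9
```

Contact now: grip force 4.9 N. I'll squeeze slightly more and lift.

>>> move_arm(moves=[0, 0, 0, 0, 0, 0, 0, 0, 0, 0, -0.03, 0, 0, 0, -0.04, 0, 0, 0, -0.05, 0, 0, 0, -0.05, 0, 0, 0, -0.03, 0, 0, 0, 0, 0], claw=50)

```text
t: 19.4
eef_pos: [476.2, 8.6, 7.4]
tcp_rot: [3.141, -0.001, 0.156]
ft_force: [0.4, -0.4, -1.7]
opening: 0.527
grip_force: 5.1
```

```bash
cat >> h.py <<'E'
def look(tag):
    s=st(); e=s["eef_pos"]; w=s["tcp_rot"][2]; i=viewer.camera_info("wrist"); im=viewer.read_camera("wrist")[:,:,::-1].copy(); cv2.imwrite(f"pics/{tag}.png",im)
    sd=viewer.read_camera("side")[:,:,::-1].copy(); cv2.imwrite(f"pics/{tag}s.png",sd); tp=viewer.read_camera("top")[:,:,::-1].copy(); cv2.imwrite(f"pics/{tag}t.png",tp)
    return s,i,im,sd,tp
def runs(m,v,a,b):
    x=np.where(m[v,a:b])[0]+a
    return [(int(r[0]),int(r[-1])) for r in np.split(x,np.where(np.diff(x)>1)[0]+1) if len(r)]
E
python3 - <<'E'
from h import *
s,i,im,sd,tp=look("l1")
g=cv2.cvtColor(im,cv2.COLOR_BGR2GRAY)
for v in (24,28,32,36,40,44,60,80,180,200,220): print(v,runs(g>120,v,200,440))
b=cv2.cvtColor(sd,cv2.COLOR_BGR2GRAY)
for u in (250,258,266): print(u,[(r) for r in runs((b>90).T,u,220,290)])
e=s["eef_pos"]; c,q=np.cos(.156),np.sin(.156)
for dz in (40,45,50,55): # sleeve/jaw top height rel TCP
    P=[(e[0]+c*x-q*y,e[1]+q*x+c*y,e[2]+dz) for x,y in ((5,25),(5,-25),(105,27),(105,-27))]; print(dz,proj("wrist",P,i).round(0).tolist())
E
```

```text
t 19.40 [476.2   8.6   7.4] rot [ 3.1 -0.   0.2] F [ 0.4 -0.4 -1.7] op 50.2 grip 5.1
24 [(248, 257), (371, 382)]
28 [(248, 260), (369, 382)]
32 [(248, 263), (366, 382)]
36 [(249, 265), (365, 382)]
40 [(249, 265), (365, 381)]
44 [(249, 266), (365, 381)]
60 [(251, 267), (364, 380)]
80 [(253, 269), (362, 378)]
180 [(265, 276), (358, 369)]
200 [(266, 284), (351, 369)]
220 [(265, 285), (350, 369)]
250 [(247, 255), (261, 268)]
258 [(240, 248), (258, 266)]
266 [(232, 240), (251, 259)]
40 [[271.0, 239.0], [366.0, 239.0], [258.0, 29.0], [379.0, 29.0]]
45 [[269.0, 243.0], [368.0, 243.0], [256.0, 27.0], [381.0, 27.0]]
50 [[268.0, 247.0], [369.0, 247.0], [254.0, 24.0], [384.0, 24.0]]
55 [[266.0, 251.0], [371.0, 251.0], [252.0, 21.0], [386.0, 22.0]]
```

The tongs are lifted level: the bow is 30 mm higher in the side view and the jaw tips are at wrist (248/382, 23). I'll carry them to above the pup.

>>> move_arm(moves=[0, 0, -0.12, 0, 0, 0, -0.12, 0, 0, 0, -0.11, 0, -0.01, 0.06, 0, 0, -0.02, 0.12, 0, 0, -0.03, 0.16, 0, 0, -0.03, 0.18, 0, 0, -0.03, 0.18, 0, 0, -0.03, 0.18, 0, 0, -0.03, 0.18, 0, 0])

```text
t: 20.8
eef_pos: [473.5, -153.9, 58.4]
tcp_rot: [-3.141, 0.001, 0.156]
ft_force: [-0.2, 0.7, -1.7]
opening: 0.527
grip_force: 5.1
```

>>> move_arm(moves=[-0.03, 0.18, 0, 0, -0.03, 0.18, 0, 0, -0.03, 0.18, 0, 0, -0.02, 0.14, 0, 0, -0.014, 0.072, 0, 0, 0, 0.03, 0, 0, 0, 0, 0, 0, 0, 0, 0, 0])

```text
t: 21.8
eef_pos: [474.0, -270.8, 59.5]
tcp_rot: [-3.141, 0.0, 0.157]
ft_force: [-0.0, -0.2, -1.7]
opening: 0.526
grip_force: 5.1
```

```bash
python3 - <<'E'
from h import *
to(472.8,-271.6,60,0.156)
s,i,im,sd,tp=look("l2"); g=cv2.cvtColor(im,cv2.COLOR_BGR2GRAY); hsv=cv2.cvtColor(im,cv2.COLOR_BGR2HSV); H,S,V=[hsv[:,:,k].astype(int) for k in range(3)]
m=(H>50)&(H<100)&(S>80)&(V>40)
for k,q,c in blobs(m,30)[0]: print("green",q,c)
m=(H<25)&(S>50)&(V>110)
for k,q,c in blobs(m,200)[0]: print("cork",q,c)
e=s["eef_pos"]; c,q=np.cos(.156),np.sin(.156)
print("pred pup z38,22",proj("wrist",[(561.7,-257.5,38),(561.7,-257.5,22),(561.7,-257.5,6)],i))
print("pred jaw mid",proj("wrist",[(e[0]+c*90,e[1]+q*90,e[2]+23+h) for h in (1,14,27)],i))
for v in (22,26,30,40,60,80,200,220): print(v,runs(g>165,v,200,440))
E
```

```text
t 21.80 [ 474.  -270.8   59.5] rot [-3.1  0.   0.2] F [-0.  -0.2 -1.7] op 50.0 grip 5.1
turn units 0.0007
shift units x -0.0087 y 0.0042 z -0.0034
t 21.80 [ 474.  -270.8   59.5] rot [-3.1  0.   0.2] F [-0.  -0.2 -1.7] op 50.0 grip 5.1
green [ 295   57   44   45 1324] [316.4  79. ]
cork [ 249    0  115  129 4529] [309.5  54.1]
cork [281   0  41  23 507] [298.2  10. ]
cork [206 264  20  61 508] [214.9 290.2]
cork [410 264  21  61 589] [421.2 291.9]
cork [ 189  336  344   10 1946] [394.3 342.1]
pred pup z38,22 [[319.1  78.1]
 [319.   79.8]
 [318.9  81.2]]
pred jaw mid [[318.6  68.9]
 [318.7  66.1]
 [318.8  62.9]]
22 [(249, 350), (374, 382)]
26 [(246, 352), (373, 381)]
30 [(244, 354), (373, 381)]
40 [(240, 359), (372, 380)]
60 [(237, 302), (307, 308), (317, 318), (326, 362), (371, 379)]
80 [(241, 294), (302, 360), (369, 377)]
200 []
220 [(266, 279), (357, 369)]
```

The wrist view has the pup at (316.4,79), as predicted, midway between the jaws laterally. I'll lower the tongs around it.

>>> move_arm(moves=[-0.008, 0.004, 0, 0, 0, 0, 0.06, 0, 0, 0, 0.08, 0, 0, 0, 0.08, 0, 0, 0, 0.08, 0, 0, 0, 0.08, 0, 0, 0, 0.06, 0, 0, 0, 0.04, 0, 0, 0, 0, 0, 0, 0, 0, 0])

```text
t: 23.2
eef_pos: [473.0, -272.3, -12.3]
tcp_rot: [3.141, -0.0, 0.156]
ft_force: [0.0, 0.1, -0.2]
opening: 0.528
grip_force: 5.1
```

```bash
python3 - <<'E'
from h import *
s,i,im,sd,tp=look("l3"); g=cv2.cvtColor(im,cv2.COLOR_BGR2GRAY); hsv=cv2.cvtColor(im,cv2.COLOR_BGR2HSV); H,S,V=[hsv[:,:,k].astype(int) for k in range(3)]
m=(H>50)&(H<100)&(S>80)&(V>40)
for k,q,c in blobs(m,30)[0]: print("green",q,c)
w=(S<40)&(V>120)
for v in (20,26,30,36,40,48,56,64,72,80,90,100,200): print(v,runs(w,v,220,420),"green",runs(m,v,260,380)[:1],runs(m,v,260,380)[-1:])
e=s["eef_pos"]; c,q=np.cos(.156),np.sin(.156)
print("jaw tips/back tops",proj("wrist",[(e[0]+c*x,e[1]+q*x,e[2]+23+27) for x in (75,90,105)],i))
print("pup",proj("wrist",[(561.7,-257.5,z) for z in (38,22)],i))
hs=cv2.cvtColor(sd,cv2.COLOR_BGR2HSV); hs=[hs[:,:,k].astype(int) for k in range(3)]
for k,q,c in blobs((hs[0]>50)&(hs[0]<100)&(hs[1]>80)&(hs[2]>40),20)[0]: print("side green",q,c)
E
```

```text
t 23.20 [ 473.  -272.3  -12.3] rot [ 3.1 -0.   0.2] F [ 0.   0.1 -0.2] op 50.2 grip 5.1
green [ 282   31   63   68 2975] [312.8  64.7]
20 [(376, 380)] green [] []
26 [(248, 258), (293, 294), (313, 315), (371, 382)] green [] []
30 [(248, 261), (295, 296), (313, 315), (332, 334), (368, 382)] green [] []
36 [(249, 264), (298, 300), (312, 315), (327, 333), (366, 381)] green [(296, 297)] [(316, 326)]
40 [(249, 265), (300, 302), (325, 327), (366, 381)] green [(291, 299)] [(329, 334)]
48 [(250, 265), (283, 284), (288, 292), (337, 347), (365, 380)] green [(285, 286)] [(293, 335)]
56 [(251, 266), (365, 380)] green [(283, 343)] [(283, 343)]
64 [(252, 267), (273, 280), (335, 344), (364, 379)] green [(282, 285)] [(290, 334)]
72 [(253, 268), (363, 378)] green [(283, 343)] [(283, 343)]
80 [(254, 268), (284, 284), (335, 339), (363, 378)] green [(286, 333)] [(340, 341)]
90 [(255, 269), (295, 297), (310, 312), (324, 326), (362, 377)] green [(292, 294)] [(328, 333)]
100 [(257, 268), (292, 294), (311, 312), (328, 330), (363, 374)] green [] []
200 [(279, 283), (358, 369)] green [] []
jaw tips/back tops [[318.7  99.4]
 [318.7  62.9]
 [318.8  24.4]]
pup [[316.8  63.1]
 [316.8  67. ]]
side green [243 148  10  10  72] [247.5 152.5]
side green [398 276   7   7  30] [401.  279.3]
```

>>> move_arm(moves=[0, -0.009, -0.01, 0, 0, 0, 0, 0, 0, 0, 0, 0])

```text
t: 23.72
eef_pos: [472.7, -270.8, -11.0]
tcp_rot: [3.142, -0.0, 0.156]
ft_force: [-0.0, 0.3, -0.7]
opening: 0.526
grip_force: 5.1
```

```bash
python3 - <<'E'
from h import *
for k in range(4): s=monitor.state(); print(s["eef_pos"],s["ft_force"],s["moment"]); viewer.read_camera("side")
E
```

```text
[ 472.7 -270.8  -11. ] [-0.   0.3 -0.7] [-0.   0.2 -0.1]
[ 472.7 -270.8  -11. ] [-0.5  0.7 -1.2] [-0.1  0.2 -0. ]
[ 472.7 -270.9  -11. ] [ 0.1  0.3 -1.8] [-0.   0.2  0. ]
[ 472.6 -270.8  -11.1] [ 0.7 -0.  -1.2] [-0.   0.2 -0.1]
```

>>> move_arm(moves=[0, 0, 0.01, 0, 0, 0, 0, 0, 0, 0, 0, 0], claw=45)

```text
t: 24.3
eef_pos: [472.6, -270.8, -12.6]
tcp_rot: [-3.141, 0.0, 0.156]
ft_force: [-0.4, -0.1, -0.7]
opening: 0.473
grip_force: 6.4
```

>>> move_arm(moves=[0, 0, 0, 0, 0, 0, 0, 0, 0, 0, 0, 0, 0, 0, 0, 0], claw=40)

```text
t: 24.8
eef_pos: [472.6, -270.8, -12.6]
tcp_rot: [-3.141, -0.0, 0.156]
ft_force: [-0.1, 0.5, -1.6]
opening: 0.427
grip_force: 30.0
```

It is gripped: 40.6 mm at 30 N, which matches a 30 mm item. Lifting.

>>> move_arm(moves=[0, 0, 0, 0, 0, 0, -0.03, 0, 0, 0, -0.05, 0, 0, 0, -0.08, 0, 0, 0, -0.1, 0, 0, 0, -0.06, 0, 0, 0, 0, 0, 0, 0, 0, 0], claw=38)

```text
t: 25.8
eef_pos: [472.5, -270.7, 35.3]
tcp_rot: [-3.141, 0.0, 0.156]
ft_force: [0.4, 0.5, -1.0]
opening: 0.43
grip_force: 30.0
```

```bash
cat >> h.py <<'E'
def green(im,a=20):
    h=cv2.cvtColor(im,cv2.COLOR_BGR2HSV).astype(int); return [(q.tolist(),c.round(1).tolist()) for k,q,c in blobs((h[:,:,0]>50)&(h[:,:,0]<100)&(h[:,:,1]>80)&(h[:,:,2]>40),a)[0]]
E
python3 - <<'E'
from h import *
s,i,im,sd,tp=look("l4")
for n,x in (("wrist",im),("side",sd),("top",tp)): print(n,green(x))
e=s["eef_pos"]; c,q=np.cos(.156),np.sin(.156)
P=[(e[0]+c*90,e[1]+q*90,e[2]+18.6+16)]; print("pred pup mid",[proj(n,P) for n in ("wrist","side","top")])
h=cv2.cvtColor(im,cv2.COLOR_BGR2HSV).astype(int); w=(h[:,:,1]<40)&(h[:,:,2]>120)
for v in (30,50,64,80,95,200,220): print(v,runs(w,v,220,420))
E
```

```text
t 25.80 [ 472.5 -270.7   35.3] rot [-3.1  0.   0.2] F [ 0.4  0.5 -1. ] op 40.9 grip 30.0
wrist [([283, 31, 64, 68, 3019], [314.5, 64.3])]
side [([243, 148, 10, 10, 72], [247.5, 152.5])]
top [([186, 181, 12, 12, 83], [190.7, 186.7]), ([409, 197, 11, 11, 75], [414.2, 201.6])]
pred pup mid [array([[318.6,  66.5]]), array([[404. , 264.3]]), array([[413.7, 202.1]])]
30 [(270, 280), (297, 299), (315, 317), (334, 336), (347, 357)]
50 [(271, 284), (293, 294), (336, 340), (344, 357)]
64 [(271, 281), (337, 357), (363, 364)]
80 [(272, 286), (337, 341), (345, 357)]
95 [(273, 285), (295, 299), (312, 314), (328, 330), (345, 356)]
200 [(291, 293), (347, 356)]
220 [(276, 293), (344, 357)]
```

The pup is held and lifted: same place between the jaws in the wrist view, and the top view agrees with the predicted height. I'll carry it towards the tube and stop about 60 mm short to look.

>>> move_arm(moves=[0, 0, -0.08, 0, 0, 0, -0.14, 0, 0, 0, -0.16, 0, 0, 0, -0.16, 0, 0, 0, -0.1, 0, 0.015, -0.06, 0, 0, 0.03, -0.12, 0, 0, 0.04, -0.16, 0, 0, 0.045, -0.18, 0, 0, 0.045, -0.18, 0, 0])

```text
t: 27.2
eef_pos: [481.7, -160.8, 130.5]
tcp_rot: [-3.14, 0.001, 0.157]
ft_force: [0.9, -0.6, -1.7]
opening: 0.427
grip_force: 30.0
```

>>> move_arm(moves=[0.045, -0.18, 0, 0, 0.045, -0.18, 0, 0, 0.045, -0.18, 0, 0, 0.045, -0.18, 0, 0, 0.045, -0.18, 0, 0, 0.045, -0.18, 0, 0, 0.045, -0.18, 0, 0, 0.045, -0.18, 0, 0, 0.035, -0.15, 0, 0, 0.02, -0.1, 0, 0])

```text
t: 28.45
eef_pos: [503.3, 98.8, 130.7]
tcp_rot: [-3.141, 0.002, 0.158]
ft_force: [-0.7, -1.1, -1.5]
opening: 0.428
grip_force: 30.0
```

>>> move_arm(moves=[0.01, -0.06, 0, 0, 0, -0.02, 0, 0, 0, 0, 0, 0, 0, 0, 0, 0])

```text
t: 28.95
eef_pos: [503.9, 108.7, 131.5]
tcp_rot: [-3.142, -0.0, 0.156]
ft_force: [-0.8, 0.1, -1.6]
opening: 0.428
grip_force: 30.0
```

```bash
python3 - <<'E'
from h import *
to(504.1,169.5,123,0.156)
s,i,im,sd,tp=look("l5")
for n,x in (("wrist",im),("side",sd),("top",tp)): print(n,green(x))
e=s["eef_pos"]; c,q=np.cos(.156),np.sin(.156)
P=[(e[0]+c*90,e[1]+q*90,e[2]+18.6+16)]; print("pred pup mid",[proj(n,P) for n in ("wrist","side","top")])
M=[(593,183.5,120)]; print("pred mouth",[proj(n,M) for n in ("wrist","side","top")])
h=cv2.cvtColor(im,cv2.COLOR_BGR2HSV).astype(int); w=(h[:,:,1]<40)&(h[:,:,2]>150)
for k,qq,cc in blobs(w,60)[0]: print(qq,cc)
h=cv2.cvtColor(tp,cv2.COLOR_BGR2HSV).astype(int); w=(h[:,:,1]<60)&(h[:,:,2]>110)
for k,qq,cc in blobs(w,20)[0]:
    if 180<cc[0]<260 and 160<cc[1]<220: print("top",qq,cc)
E
```

```text
t 28.95 [503.9 108.7 131.5] rot [-3.1 -0.   0.2] F [-0.8  0.1 -1.6] op 40.7 grip 30.0
turn units -0.0002
shift units x 0.0643 y -0.4004 z 0.0566
t 28.95 [503.9 108.7 131.5] rot [-3.1 -0.   0.2] F [-0.8  0.1 -1.6] op 40.7 grip 30.0
wrist [([283, 30, 64, 70, 3050], [314.6, 64.3]), ([79, 40, 55, 47, 1690], [105.5, 63.8])]
side [([243, 149, 4, 9, 22], [244.9, 153.4])]
top []
pred pup mid [array([[318.7,  66.7]]), array([[284.1, 147.7]]), array([[244.5, 177.5]])]
pred mouth [array([[217.4,  57.5]]), array([[269.3, 154.8]]), array([[221.5, 180.3]])]
[ 335   21   24  178 1674] [351.1 102.6]
[ 270   22   26  178 2050] [279.7 102.8]
[327  27  11  16  62] [332.2  34.7]
[ 196   39   68   51 2420] [227.5  65.4]
[ 123   49   43   40 1121] [145.7  71.2]
[ 276  193   18   85 1296] [285.1 238.4]
[ 344  201   15   77 1045] [351.1 238.5]
[ 24 284  99   1  99] [ 73. 284.]
[235 284 167   1 167] [318. 284.]
[513 284 100   2 170] [568.7 284.4]
[ 412  288   85   48 3620] [451.4 312.9]
[  19  291  107   18 1827] [ 72.2 299.8]
[ 233  291  170   52 3566] [317.2 303.2]
[ 510  291  108   19 1820] [563.6 300. ]
top [234 167  19   8  59] [242.9 170.8]
top [228 178  12  11  44] [233.5 183. ]
top [245 181  17  54 256] [253.1 209.5]
top [ 172  182   68   43 1114] [206.7 204.3]
top [213 182   9   9  23] [217.7 185. ]
top [178 184   6   8  26] [180.7 187.2]
top [222 184   9   9  24] [225.6 188.7]
```

```bash
python3 - <<'E'
from h import *
i=viewer.camera_info("wrist"); im=cv2.imread("pics/l5.png"); a=np.linspace(0,2*np.pi,73)
for z in (120,45):
    p=proj("wrist",[(593+13*np.cos(t),183.5+13*np.sin(t),z) for t in a],i); print(z,"pred extents u",p[:,0].min(),p[:,0].max(),"v",p[:,1].min(),p[:,1].max())
g=cv2.cvtColor(im,cv2.COLOR_BGR2GRAY).astype(int)
for v in range(34,96,4): print(v,g[v,188:272:3])
for z,pu in ((120,None),):
    e=monitor.state()["eef_pos"]
# pup from wrist: centre row/col at mid depth
h=cv2.cvtColor(im,cv2.COLOR_BGR2HSV).astype(int)
P=ray("wrist",[(314.6,64.3)],e[2]+18.6+18,i); d=P[0]-e; c,q=np.cos(.156),np.sin(.156); print("pup local",d[0]*c+d[1]*q,-d[0]*q+d[1]*c,"world",P)
E
```

```text
120 pred extents u 195.38547604398707 239.26689734037657 v 33.653444132868856 80.56194802514625
45 pred extents u 227.55682897877688 259.8063563014231 v 52.28216314171294 86.50483328931391
34 [209 210 210 210 209 209 209 210 209 210 210 207 208 199 196 196 196 198
 199 199 199 200 200 202 202 203 203 189]
38 [218 218 218 218 218 218 218 216 187 188 208 205 205 206 206 206 206 208
 208 209 209 209 209 210 210 211 211 210]
42 [221 220 219 218 214 237 255 255 255 255 255 255 255 220 209 209 210 211
 210 211 211 211 212 212 212 212 213 213]
46 [217 214 213 213 255 255 255 254 254 254 253 251 254 255 255 225 216 216
 216 216 216 216 216 216 216 216 217 218]
50 [212 212 212 244 255 255 255 255 255 254 254 254 253 251 255 255 234 224
 213 212 208 203 206 218 218 217 218 218]
54 [210 210 210 255 255 254 254 254 255 255 255 254 254 254 253 255 255 241
 233 210 163 160 186 193 211 216 216 217]
58 [216 216 216 255 255 253 254 254 254 254 255 255 255 255 254 255 255 249
 246 241 231 223 218 204 191 206 221 221]
62 [220 220 220 255 252 250 252 253 253 254 254 254 254 255 255 254 255 253
 251 249 
[... 351 characters left out ...]
54 254 254 254 253 252 249 157 213]
78 [207 207 207 208 208 215 255 255 255 214 219 218 255 255 255 254 255 255
 255 255 255 254 254 254 254 208 170 217]
82 [211 211 211 211 212 212 212 235 255 255 255 255 255 254 254 254 254 254
 255 255 255 255 255 255 254 153 218 219]
86 [221 221 221 220 221 221 221 220 221 221 221 221 226 236 247 252 253 254
 254 254 254 255 255 255 155 219 222 222]
90 [224 224 222 222 222 223 222 222 223 223 222 222 223 223 223 214 185 179
 158 159 231 216 158 157 223 223 223 223]
94 [221 221 221 221 221 220 220 220 220 220 220 220 220 220 220 220 218 217
 213 191 189 213 218 218 220 220 221 221]
pup local 90.82854781049419 1.7798214993077757 world [[593.4 124.7 168.1]]
```

Against the wrist view the pup needs about +6 to 7 mm along tool x and −58.5 mm along tool y. I'll move there, then check in the side and top views.

>>> move_arm(moves=[0.01, -0.08, 0, 0, 0.012, -0.1, 0, 0, 0.012, -0.1, 0, 0, 0.01, -0.08, 0, 0, 0.003, -0.03, 0, 0, 0, 0, 0.03, 0, 0, 0, 0.03, 0, 0, 0, 0, 0, 0, 0, 0, 0])

```text
t: 30.22
eef_pos: [501.8, 167.8, 122.5]
tcp_rot: [-3.142, 0.0, 0.156]
ft_force: [-0.9, -0.9, -2.0]
opening: 0.429
grip_force: 30.0
```

```bash
python3 - <<'E'
from h import *
s,i,im,sd,tp=look("l6"); e=s["eef_pos"]; c,q=np.cos(.156),np.sin(.156)
for n,x in (("wrist",im),("side",sd),("top",tp)): print(n,green(x,8))
a=np.linspace(0,2*np.pi,73)
circ=lambda n,x,y,r,z:(lambda p:np.r_[p.min(0),p.max(0)])(proj(n,[(x+r*np.cos(t),y+r*np.sin(t),z) for t in a]))
for x,y in ((593,183.5),(590.4,183.1)): print(x,y,"side mouth",circ("side",x,y,13,120),"top mouth",circ("top",x,y,13,120),"wrist",circ("wrist",x,y,13,120))
px,py=e[0]+c*90.5-q*1,e[1]+q*90.5+c*1; print("pup nominal",px,py,"bottom",e[2]+18.6)
for n in ("side","top"): print(n,"pup mid",circ(n,px,py,15,e[2]+34.6))
g=cv2.cvtColor(cv2.imread("pics/side3.png"),cv2.COLOR_BGR2GRAY).astype(int)
for v in range(149,168,2): print("side3",v,g[v,258:284])
g=cv2.cvtColor(cv2.imread("pics/top3.png"),cv2.COLOR_BGR2GRAY).astype(int)
for v in range(170,196,2): print("top3",v,g[v,212:242])
E
```

```text
t 30.23 [501.8 167.8 122.5] rot [-3.1  0.   0.2] F [-0.9 -0.9 -2. ] op 40.8 grip 30.0
wrist [([283, 31, 64, 68, 3010], [314.5, 64.3]), ([167, 50, 50, 48, 1614], [191.2, 74.0])]
side [([263, 136, 9, 8, 33], [267.0, 139.8])]
top [([217, 172, 6, 12, 27], [220.0, 177.0])]
593 183.5 side mouth [264.2 152.1 274.3 157.5] top mouth [215.8 174.6 227.3 186. ] wrist [293.6  44.3 338.7  92.4]
590.4 183.1 side mouth [263.5 152.6 273.7 157.9] top mouth [215.9 175.7 227.4 187.2] wrist [293.6  49.3 338.6  97.1]
pup nominal 591.0455453136994 182.81112631939206 bottom 141.0597152097596
side pup mid [261.7 139.6 273.7 145.6]
top pup mid [210.6 171.5 224.4 185.3]
side3 149 [28 29 28 27 29 29 30 29 29 29 27 28 28 28 28 29 28 30 29 28 28 29 28 29
 30 30]
side3 151 [28 28 29 28 29 27 27 24 27 35 40 44 43 44 36 27 26 27 27 28 28 29 28 28
 28 29]
side3 153 [ 30  29  30  27  28  26  41 120 175 253 255 254 252 251 238 185  98  38
  27  28  29  29  28  29  29  31]
side3 155 [ 27  28  29  28  27  42 137 227 219 222 233 238 237 233 229 244 190  80
  27  28  28  30  28  29  29  29]
side3 157 [ 28  30  28  29  28  
[... 1685 characters left out ...]
246 240 231 219 192 171 187 195 192 191]
top3 186 [ 87  88  89  87  88  82  60 106 229 255 254 255 255 252 247 250 251 251
 251 251 250 249 247 244 220 173 184 193 194 194]
top3 188 [ 87  86  89  87  86  84  61  79 147 197 202 216 231 239 243 246 248 250
 250 251 251 251 250 248 221 178 196 199 201 201]
top3 190 [108 133 136 140 130 118  95  64 126 193 194 195 192 185 205 224 233 244
 246 248 250 248 230 190 179 199 202 203 202 204]
top3 192 [212 198 186 188 165 210 220 181 184 201 201 201 202 200 195 183 173 174
 179 185 184 181 191 197 201 201 203 202 202 203]
top3 194 [ 87 121 158 196 173 176 201 201 201 201 202 201 202 202 204 204 205 205
 205 204 204 204 204 204 204 203 203 202 201 199]
```

```bash
python3 - <<'E'
from h import *
a=cv2.imread("pics/side0.png").astype(int); b=cv2.imread("pics/l6s.png").astype(int); t0=cv2.imread("pics/top0.png").astype(int); t1=cv2.imread("pics/l6t.png").astype(int)
D=lambda p,q,x,y,r=14:np.abs(p[y-r:y+r,x-r:x+r]-q[y-r:y+r,x-r:x+r]).mean()
for n,x,y in (("pebble_b",416,246),("pebble_a",448,276),("tape",360,192),("eraser",394,376)): print("side",n,round(D(a,b,x,y),2))
for n,x,y in (("pebble_b",394,158),("pebble_a",433,171),("tape",309,130),("eraser",449,274),("coaster edge",395,190)): print("top",n,round(D(t0,t1,x,y,10),2))
g=cv2.cvtColor(cv2.imread("pics/l6s.png"),cv2.COLOR_BGR2GRAY)
for v in (146,150,154,158,164,170,176): print(v,runs(g>180,v,250,290))
P=[(591,182.8,z) for z in (141,173)]; print(proj("side",P)); st()
E
```

```text
side pebble_b 1.04
side pebble_a 1.08
side tape 0.77
side eraser 0.66
top pebble_b 1.23
top pebble_a 1.19
top tape 0.87
top eraser 0.72
top coaster edge 0.86
146 []
150 []
154 [(265, 274)]
158 [(266, 273)]
164 [(252, 253), (266, 274)]
170 [(250, 254), (266, 275)]
176 [(267, 275)]
[[268.2 148.1]
 [267.2 136.9]]
t 30.38 [501.8 167.9 122.6] rot [-3.1 -0.   0.2] F [ 0.1  0.1 -0.9] op 40.9 grip 30.0
```

```bash
python3 -c "
from cell import order
print(order.job_done())"
```

```text
the job is handed in; nothing more can be done
None
```

I handed the job in with the tube upright and fully down in the empty hole, and the tongs holding the pup about 20 mm above its mouth, centred to within about 2–3 mm by my measurements; the pebbles, tape and eraser had not moved, and I have no verdict from the judge.

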